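# Put the cutting table's pots, tape and knife back in their places

## Robot

A 6-joint arm with a two-finger parallel gripper is mounted at the origin on the work surface. World frame = base frame: x ahead of the robot, y to its left, z up, the work surface at z = 0. Lengths are in mm, angles in rad, forces in N, time in s.
With the tool pointing down it reaches from about 350 to 775 mm from the base axis. Payload 7.3 kg.
Tool frame: the origin (TCP) lies between the finger pads; the fingertips stand manip.finger_overhang ahead of it and the grasp point (between the pads) lies 11 mm behind it (manip.finger_overhang is the distance from the TCP to the fingertips, in mm); z points along the fingers, y is the line along which they close (so a half turn about z gives the same grasp; the last joint's range is limited). The gripper opens to 92 mm and grips with 3 to 60 N. Pads are 19 mm wide; open, the fingers measure 130 mm over their backs; the gripper's body (75 mm by 190 mm) begins 47 mm behind the grasp point.
Start: joints at [1.102, 0.342, 1.524, -0, 1.275, -0.146], TCP at [166.528, 497.908, 234.741] pointing down, gripper open.
Joint ranges: [-2.53, 2.53], [-0.77, 2.02], [0.04, 2.7], [-1, 4.14], [0.28, 2.66], [-3.11, 3.11]. Speed limits (rad/s): [2.57, 2.57, 3.14, 3.14, 3.14, 3.14].

## Interface

Orientations are given as a 3x3 rotation matrix whose columns are the frame's x, y, z axes.
In Python, from station import manip gives the robot as it stands.
- The arm moves only by the shell command python3 -m jog 'ROWS' [FORCE]. ROWS is JSON, a list of rows, each an object of numbers: "x", "y", "z": the shift along the world's x, y, z scaled (see below); "wx", "wy", "wz": the turn, a rotation vector about the world's x, y, z scaled (see below); "fingers": the gripper command: -1 is shut, 1 is fully open, values between are in proportion. A call has 1 to 8 rows; each row shifts and turns the commanded pose from where the row before left it; what a row does not reach is not made up. The controller multiplies each number of a shift by 40 mm and each number of a turn by 0.08 rad. A row lasts 1/12 s, in which the tool goes at most 41.7 mm and 7.16 degrees, less where a joint would pass 70% of its speed; a pose out of reach is approached as far as the arm can. A call with a number of a shift or a turn outside -1 to 1 is refused whole. A call with a gripper value outside its range is refused whole. The fingers move at their own pace and stop on an object; FORCE is the grip in N (left out, the last holds). Time passes only in rows, so rows that do not move let the fingers close. It gives the time, the measured TCP pose, the force and the opening at its end, in the units of the state.
- manip.sense(): the state, without advancing time (a new reading comes with each control period).
- manip.snapshot(name): name is "scene" or "side" or "wrist"; returns a dict with "frame" (400x640x3 uint8, red, green, blue), "depth" (400x640 float32, mm along the optical axis (not along the pixel's ray), 0 where there is no reading), "vertical_fov" (degrees; the focal length in pixels is half the picture's height over the tangent of half this angle, whatever the lens; pixels are square), "cx", "cy" (the principal point, pixels), "k1" (the pictures are not rectified: a ray, as slopes to the right and down, at radius r is drawn at 1 + k1 r^2 times it, then the intrinsics apply), "pose" (4x4, takes a point from camera to world coordinates); the wrist camera has in their place "mount" (4x4, takes a point from camera to tool coordinates, whose origin is the TCP and whose axes are the flange's). Camera axes: x right, y up, looking along -z (the intrinsics and any distortion apply to the point x, -y, -z); pixel columns grow to the right and rows downward; lengths in mm; the calibration is good to about 2 mm. A picture is of the moment at which its call begins: read the wrist's pose just before it.
- manip.finish_job(): hands the job in, once; it reports no verdict.
Trained networks look in the newest picture that a camera, given by its name, has taken for a name from the list of things; names that differ only in an ending like _2 or _b are one class to them, and where a whole thing is asked for, a point or a joint stands for the part that bears it (a point fixed in the world has none). Each returns a list of dicts, best first, with "confidence" (0 to 1); they miss things now and then, are a little off and sometimes report something else, mostly with a low value. They report only what shows in the picture. A call takes as long as a camera call. They do not tell look-alikes from the thing itself.
- manip.spot_in(camera, query): "xyz" ([x, y, z] in mm, in world coordinates, good to about 4 mm: the middle of the surface that is visible of it).
- manip.spot_point(camera, query): "xyz" ([x, y, z] in mm, in world coordinates, good to about 4 mm: a listed point, or the origin of a listed thing).
The state is a dict: "clock": time; "joints": joint angles; "dq": joint speeds; "joint_efforts": joint torques, N m; "ee_pos": TCP position; "tool_rot": TCP orientation; "force": force on the tool from outside, world axes, zero at the start; "ft_torque": the same for the moment, N m; "gripper_width": finger opening in mm.
Only numpy, scipy, OpenCV 4.12 (cv2) and the standard library are available. Lean on these libraries where they do the work, as an engineer would, in place of code of your own. Each camera call takes 0.05 s, during which the arm holds its last target. There are 200 camera calls.

## Task

Tidy up after cutting: stand the two ink pots in the two-bay tray, one in each bay, put both rolls of tape on the spindle with the wide roll at the bottom and the slim one on top of it, and lay the knife flat and lengthwise in the long single tray. Let go of everything, and do not knock over or push away the rinse glass that stands among them.

Things in the scene. Friction and masses are not known exactly. Their poses are not given: they have to be found in the camera images.
- pot_a_c (a point): First lidded ink pot, an upright cylinder 42 mm in diameter and 70 mm tall, white with a black lid (the lid, the top 18 mm, is 41 mm across), about 90 g; point at its centre, 35 mm above its underside; z up.
- pot_b_c (a point): Second lidded ink pot, an upright cylinder 42 mm in diameter and 70 mm tall, white with a black lid (the lid, the top 18 mm, is 41 mm across), about 90 g; point at its centre, 35 mm above its underside; z up. It is just like the first, and either may go in either bay.
- roll_wide_c (a point): The wide roll of tape, a cream ring lying flat: outer diameter 64 mm, hole 34 mm right through, 28 mm high, about 60 g. Point at its centre (in the empty hole), 14 mm above its underside; z is the ring's axis, up.
- roll_slim_c (a point): The slim roll of tape, a cream ring lying flat: outer diameter 50 mm, hole 34 mm right through, 18 mm high, about 60 g. Point at its centre (in the empty hole), 9 mm above its underside; z is the ring's axis, up.
- knife_c (a point): Shut utility knife, a yellow bar lying flat, 130 mm long (its x axis) by 24 mm wide (y) by 18 mm high (z), with a small slide button that adds 2 mm on top, about 100 g. Point at its centre, 9 mm above its underside.
- pot_tray: Fixed plywood tray with two square bays side by side along its y axis: outside 74 mm (x) by 141 mm (y), walls 5 mm thick with their tops 15 mm above the table, floor 5 mm above the table. Origin on the table under its middle, where the dividing wall is. The bays are 64 mm (x) by 63 mm (y), with centres at y = +34 and -34 mm.
- knife_tray: Fixed long plywood tray with no divider: outside 94 mm (x) by 164 mm (y, its length), inside 84 by 154 mm, walls with their tops 12 mm above the table, floor 5 mm above the table. Origin on the table under its middle.
- spindle: Fixed tape spindle: a round plywood base 84 mm in diameter and 10 mm high, with an upright steel post 16 mm in diameter in its middle, its tapered top 67 mm above the table. Origin on the table under the post; z up.
- rinse_glass: Empty clear drinking glass used for rinsing brushes, 50 mm across at the rim and 60 mm tall, standing loose near the trays; to be left alone. Origin under its middle.
Mind the look-alikes: they are no part of the job. Leave any orange or pink look-alike of the part that bears pot_b_c alone.

How it is judged:
By the outcome, as a careful person would: the job done as asked, in the order asked, and still so for the second after the job is handed in, with the robot touching nothing.
It also fails if it takes over 136 s, if anything falls off the work surface, if the arm or the gripper's body presses on something with over 40 N, if the wrist force passes 120 N, or if a joint passes its speed limit or range.

## Working session

There is one attempt and no reset: what is moved stays moved. The work goes in short steps, Python scripts to look and compute and a shell command to move; the robot and the scene stay as the last step left them, time stands still between calls to the robot, and variables do not carry over. Pictures are saved under pics/ and viewed, on a budget of 14 in all, crops included, one or two more only if the job needs it, and the job is handed in when it is done.

```bash
mkdir -p pics; ls; cat > h.py <<'E'
import numpy as np,cv2
from station import manip
def snap(c):
    s=manip.sense(); d=manip.snapshot(c)
    if c=="wrist":
        T=np.eye(4);T[:3,:3]=s["tool_rot"];T[:3,3]=s["ee_pos"];d["pose"]=T@np.array(d["mount"])
    return d
def rays(d):
    f=200/np.tan(np.radians(d["vertical_fov"])/2)
    K=np.array([[f,0,d["cx"]],[0,f,d["cy"]],[0,0,1.]])
    v,u=np.mgrid[0:400,0:640]
    # invert radial distortion
    xd=(u-d["cx"])/f; yd=(v-d["cy"])/f; x,y=xd.copy(),yd.copy()
    for _ in range(20):
        k=1+d["k1"]*(x*x+y*y); x=xd/k;y=yd/k
    return x,y
def cloud(d):
    x,y=rays(d);z=d["depth"];P=np.stack([x*z,-y*z,-z],-1)
    T=np.array(d["pose"]);W=P@T[:3,:3].T+T[:3,3];W[z==0]=np.nan
    return W
E
python3 - <<'E'
from h import *
print(manip.finger_overhang, manip.sense())
for c in ("scene","side","wrist"):
    d=snap(c); cv2.imwrite(f"pics/{c}0.png",d["frame"][...,::-1]); np.savez(f"{c}0.npz",**d)
    print(c,d["vertical_fov"],d["k1"],np.round(np.array(d["pose"]),2).tolist())
    if c!="wrist":
        for q in ("pot_a_c","roll_wide_c","roll_slim_c","knife_c","pot_tray","knife_tray","spindle","rinse_glass"):
            print(q,[(np.round(r["xyz"]).tolist(),round(r["confidence"],2)) for r in manip.spot_point(c,q)])
print(manip.sense()["clock"])
E
```

```text
pics
8.0 {'clock': 0.0, 'joints': array([ 1.10199829e+00,  3.42732657e-01,  1.52505199e+00, -2.94943228e-05,
        1.27537970e+00, -1.45996807e-01]), 'dq': array([-0.00124945,  0.001391  ,  0.00113543, -0.00028076, -0.00175629,
       -0.00028047]), 'joint_efforts': array([ 3.38709706e-04, -4.31247282e+01, -2.44213307e+01,  7.18036084e-02,
        5.60969696e-02, -1.34590896e-04]), 'ee_pos': array([166.34269756, 497.52200412, 234.02758985]), 'tool_rot': array([[-9.48353185e-01,  3.17215647e-01, -6.84941678e-04],
       [ 3.17216323e-01,  9.48352151e-01, -1.41487623e-03],
       [ 2.00745034e-04, -1.55907706e-03, -9.99998764e-01]]), 'force': array([-0.06508861,  0.03037436,  0.14140734]), 'ft_torque': array([ 0.04330739, -0.00367646,  0.03073999]), 'gripper_width': 91.72137752896215}
scene 57.42131022347593 0.014220606599487056 [[-0.61, -0.58, 0.53, 998.62], [0.79, -0.44, 0.43, 394.03], [-0.02, 0.68, 0.73, 734.44], [0.0, 0.0, 0.0, 1.0]]
pot_a_c [([340.0, 318.0, 36.0], 0.71)]
roll_wide_c [([444.0, 170.0, 15.0], 0.67)]
roll_slim_c [([357.0, -319.0, 7.0], 0.65)]
knife_c [([459.0, 11.0, 9.0], 0.94)]
pot_tray [([578.0, -300.0, -2.0], 0.91)]
knife_tray [([569.0, 273.0, -2.0], 0.86)]
spindle [([655.0, 9.0, -4.0], 0.91)]
rinse_glass [([590.0, -139.0, 1.0], 0.59)]
side 48.5158930543132 -0.09181375070145116 [[0.97, 0.14, -0.2, 291.64], [-0.24, 0.54, -0.81, -861.08], [-0.0, 0.83, 0.56, 662.98], [0.0, 0.0, 0.0, 1.0]]
pot_a_c [([345.0, 321.0, 35.0], 0.59)]
roll_wide_c [([442.0, 171.0, 15.0], 0.8)]
roll_slim_c [([357.0, -314.0, 11.0], 0.81)]
knife_c [([463.0, 12.0, 6.0], 0.59)]
pot_tray []
knife_tray [([568.0, 273.0, -1.0], 0.75)]
spindle [([655.0, 6.0, -1.0], 0.79), ([359.0, -319.0, 7.0], 0.24)]
rinse_glass [([590.0, -140.0, 2.0], 0.72)]
wrist 60.58719464560388 -0.02119318462950163 [[0.32, -0.91, -0.27, 93.11], [0.95, 0.3, 0.09, 523.29], [-0.0, -0.29, 0.96, 384.83], [0.0, 0.0, 0.0, 1.0]]
0.95
```

View pics/scene0.png

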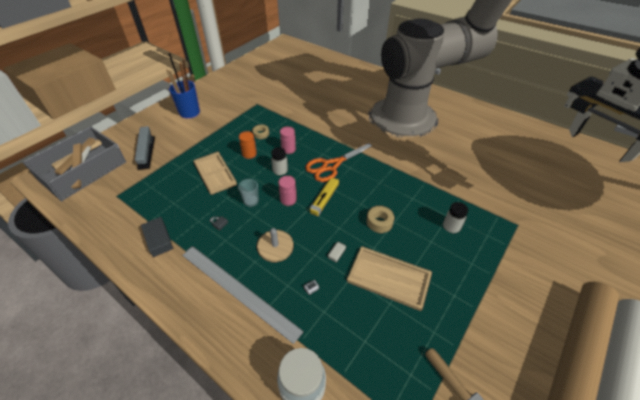

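View pics/side0.png

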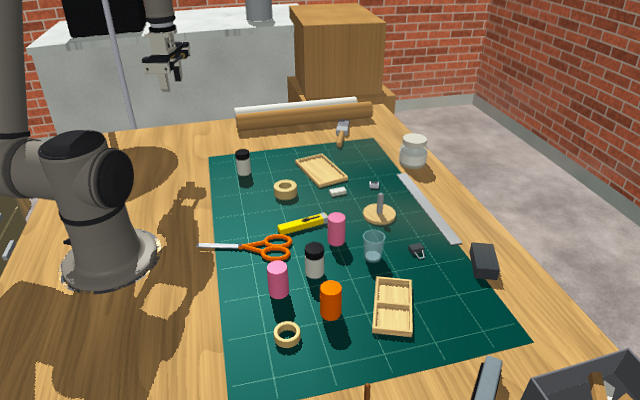

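The scene picture shows white pots at (455,217) and (280,161), the rolls at (380,219) and (261,131), and the knife at (325,197). The glass is at (249,192), the spindle at (275,245), and the trays at (215,172) and (390,277). The side picture shows the same layout, with pink and orange decoys around pot b and the slim roll. Next I'll fit the shapes from the depth data.

```bash
cat > fit.py <<'E'
from h import *
from scipy.optimize import least_squares
P=[];C=[]
for c in ("scene","side"):
    d=dict(np.load(f"{c}0.npz"));W=cloud(d);m=np.isfinite(W[...,0])
    P.append(W[m]);C.append(d["frame"][m])
S=[len(p) for p in P]
def sel(p,c,r,z0,z1):
    return p[(np.hypot(*(p[:,:2]-c).T)<r)&(p[:,2]>z0)&(p[:,2]<z1)]
def circ(p,R,c):
    f=lambda q:np.hypot(*(p[:,:2]-q).T)-R
    return least_squares(f,c,loss="soft_l1",f_scale=1.5).x
for n,c,R,z0,z1,zt in (("potA",(342,320),21,8,48,70),("potB",(430,-130),21,8,48,70),("wide",(443,170),32,5,24,28),("slim",(357,-316),25,4,14,18),("post",(655,8),8,15,60,67),("base",(655,8),42,0,8,10),("glass",(590,-139),25,10,55,60)):
    for k in (0,1):
        q=np.array(c,float)
        for _ in range(3):
            s=sel(P[k],q,R+14,z0,z1)
            if n in("wide","slim"): s=s[np.hypot(*(s[:,:2]-q).T)>R-6]
            if len(s)<8: break
            q=circ(s,R,q)
        t=sel(P[k],q,R-3,zt-6,zt+6)
        print(n,k,np.round(q,1),len(s),"top",np.round(np.median(t,0),1) if len(t) else None)
rgb=np.vstack(C).astype(int);A=np.vstack(P)
y=(rgb[:,0]>130)&(rgb[:,1]>100)&(rgb[:,2]<80)&(abs(A[:,0]-460)<90)&(abs(A[:,1]-12)<90)&(A[:,2]>12)&(A[:,2]<24)
print("knife",y.sum(),cv2.minAreaRect(A[y][:,:2].astype(np.float32)),np.median(A[y],0))
for n,c,h,r in (("ptray",(578,-300),15,95),("ktray",(569,273),12,110)):
    for k in(0,1):
        s=sel(P[k],np.array(c),r,h-2.5,h+2.5); print(n,k,len(s),cv2.minAreaRect(s[:,:2].astype(np.float32)))
im=np.zeros((420,800,3),np.uint8);zb=np.full((420,800),-99.)
o=np.argsort(A[:,2]);o=o[(A[o,2]<120)&(A[o,2]>-10)]
r=np.round(720-A[o,0]).astype(int);cc=np.round(400-A[o,1]).astype(int)
ok=(r>=0)&(r<420)&(cc>=0)&(cc<800);im[r[ok],cc[ok]]=rgb[o][ok][:,::-1]
cv2.imwrite("pics/top.png",cv2.dilate(im,np.ones((2,2))))
E
python3 fit.py
```

```text
potA 0 [344.4 320.2] 202 top [344.2 320.7  68.6]
potA 1 [341.6 318.5] 169 top [342.  317.6  69.6]
potB 0 [ 470.8 -125.9] 129 top [ 459.9 -138.3   67.1]
potB 1 [ 447.3 -158.6] 265 top [ 447.5 -158.9   70.5]
wide 0 [443.9 172.1] 125 top [441.7 173.   26.3]
wide 1 [441.9 171.6] 130 top [442.2 178.   28.5]
slim 0 [ 359.4 -317.3] 49 top [ 358.4 -322.    15.5]
slim 1 [ 356.5 -319.4] 107 top [ 357.  -314.5   17.6]
post 0 [659.3  10.7] 78 top [659.2  10.1  64.4]
post 1 [658.1   9. ] 95 top [657.5   7.6  66.2]
base 0 [661.1   9.4] 457 top [666.4  14.5   8.9]
base 1 [655.2   4.7] 346 top [650.3  -2.3  10.5]
glass 0 [ 590.7 -140.5] 317 top [ 595.4 -156.2   56.8]
glass 1 [ 587.3 -140.2] 421 top [ 596.2 -123.6   58.5]
knife 555 ((437.3810119628906, -2.1769790649414062), (181.22488403320312, 67.24422454833984), 33.64763259887695) [442.8695716    5.74181615  16.94695829]
ptray 0 152 ((577.1505126953125, -293.5580139160156), (142.432861328125, 74.1341552734375), 67.65081787109375)
ptray 1 490 ((573.4634399414062, -298.52203369140625), (144.4347686767578, 75.31523132324219), 67.14403533935547)
ktray 0 465 ((568.6610717773438, 269.6201171875), (96.41852569580078, 163.40325927734375), 13.333377838134766)
ktray 1 216 ((565.6673583984375, 267.3559875488281), (97.56036376953125, 171.09934997558594), 12.356963157653809)
```

View pics/top.png

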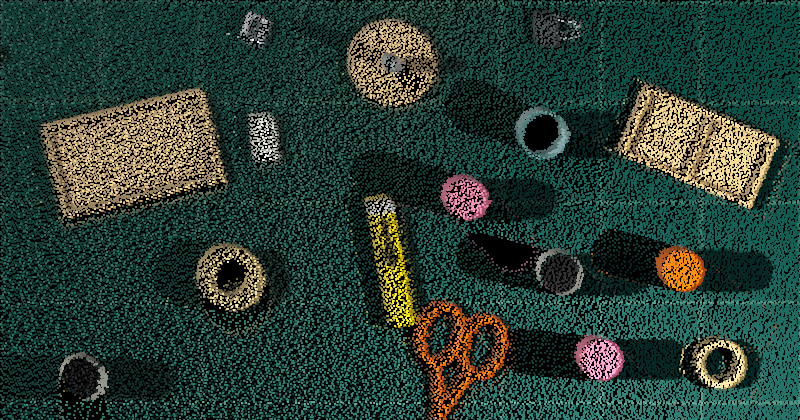

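The top-down view (column = 400−y, row = 720−x) gives me:
- Pot A (343,319), pot B (448,-159)
- Wide roll (443,172), slim roll (357,-318)
- Spindle post (658,9), glass (589,-140)
- Knife from about (523,20) to (395,-3), so roughly 10° off x
- Pot tray (575,-299), y axis along (0.38,0.92)
- Knife tray (567,269), y axis along (-0.22,0.975)

I'll start with pot A.

```bash
cat > go.py <<'E'
# usage: go.py x y z [yaw_deg of tool y axis]: prints shift in row units
import sys; from h import *
s=manip.sense();p=s["ee_pos"];R=s["tool_rot"];a=list(map(float,sys.argv[1:]))
print("units",np.round((np.array(a[:3])-p)/40,2),"t",round(s["clock"],1),"w",round(s["gripper_width"],1))
y=np.degrees(np.arctan2(R[1,1],R[0,1]))
if len(a)>3: print("yaw",round(y,1),"wz units",round(np.radians((a[3]-y+90)%180-90)/.08,2))
E
python3 -m jog '[{"x":0.88,"y":-0.89,"z":-0.5},{"x":0.88,"y":-0.89,"z":-0.5},{"x":0.88,"y":-0.89,"z":-0.5},{"x":0.88,"y":-0.89,"z":-0.5},{"x":0.88,"y":-0.89,"z":-0.5},{"x":0},{"x":0}]'
python3 go.py 343 319.5 31 71.5
python3 -c "
from h import *
d=snap('wrist');cv2.imwrite('pics/w1.png',d['frame'][...,::-1])
W=cloud(d);m=np.isfinite(W[...,0]);p=W[m];t=p[(p[:,2]>64)&(p[:,2]<76)&(np.hypot(p[:,0]-343,p[:,1]-319)<35)]
print(len(t),t.min(0),t.max(0),np.median(t,0))"
```

```text
units [ 4.41 -4.46 -5.09] t 0.9 w 91.7
yaw 71.5 wz units -0.0$[0]: bad value
Traceback (most recent call last):
ValueError: zero-size array to reduction operation minimum which has no identity
```

View pics/w1.png

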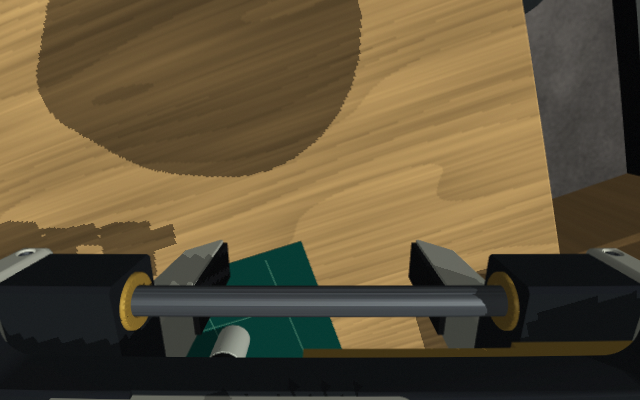

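The call was refused, so this wrist view is from the start pose: fingers at (200,290) and (440,290), the pot only partly visible at (230,345). Rows probably need all the keys.

```bash
python3 -m jog '[{"x":0.88,"y":-0.89,"z":-0.5,"wx":0,"wy":0,"wz":0,"fingers":1},{"x":0.88,"y":-0.89,"z":-0.5,"wx":0,"wy":0,"wz":0,"fingers":1},{"x":0.88,"y":-0.89,"z":-0.5,"wx":0,"wy":0,"wz":0,"fingers":1},{"x":0.88,"y":-0.89,"z":-0.5,"wx":0,"wy":0,"wz":0,"fingers":1},{"x":0.88,"y":-0.89,"z":-0.5,"wx":0,"wy":0,"wz":0,"fingers":1},{"x":0,"y":0,"z":0,"wx":0,"wy":0,"wz":0,"fingers":1},{"x":0,"y":0,"z":0,"wx":0,"wy":0,"wz":0,"fingers":1}]'
python3 go.py 343 319.5 31 71.5
```

```text
clock: 1.58
ee_pos: [303.5, 358.9, 156.9]
tool_rot: [[-0.947, 0.321, -0.001], [0.321, 0.947, -0.001], [0.001, -0.001, -1.0]]
force: [0.6, 0.6, 0.7]
gripper_width: 91.8
units [ 0.99 -0.98 -3.15] t 1.6 w 91.8
yaw 71.3 wz units 0.05
```

```bash
python3 -m jog '[{"x":0.5,"y":-0.5,"z":-0.1,"wx":0,"wy":0,"wz":0,"fingers":1},{"x":0.5,"y":-0.5,"z":-0.1,"wx":0,"wy":0,"wz":0,"fingers":1},{"x":0,"y":0,"z":0,"wx":0,"wy":0,"wz":0,"fingers":1},{"x":0,"y":0,"z":0,"wx":0,"wy":0,"wz":0,"fingers":1}]'
python3 go.py 343 319.5 31 71.5
python3 -m jog '[{"x":0.05,"y":-0.05,"z":0,"wx":0,"wy":0,"wz":0,"fingers":1},{"x":0,"y":0,"z":0,"wx":0,"wy":0,"wz":0,"fingers":1},{"x":0,"y":0,"z":0,"wx":0,"wy":0,"wz":0,"fingers":1}]'
python3 go.py 343 319.5 31 71.5
python3 -c "
from h import *
d=snap('wrist');cv2.imwrite('pics/w2.png',d['frame'][...,::-1])
W=cloud(d);m=np.isfinite(W[...,0]);p=W[m];t=p[(p[:,2]>60)&(p[:,2]<80)&(np.hypot(p[:,0]-343,p[:,1]-319)<35)]
print(len(t));len(t) and print(t.min(0),t.max(0),np.median(t,0))"
```

```text
clock: 1.92
ee_pos: [342.7, 320.9, 149.9]
tool_rot: [[-0.948, 0.318, 0.0], [0.318, 0.948, 0.001], [-0.0, 0.001, -1.0]]
force: [0.4, 0.6, -0.9]
gripper_width: 92.0
units [ 0.01 -0.03 -2.97] t 1.9 w 92.0
yaw 71.4 wz units 0.01
clock: 2.17
ee_pos: [343.9, 319.2, 149.7]
tool_rot: [[-0.949, 0.316, 0.0], [0.316, 0.949, 0.001], [-0.0, 0.001, -1.0]]
force: [0.2, 0.1, 0.0]
gripper_width: 91.9
units [-0.02  0.01 -2.97] t 2.2 w 91.9
yaw 71.6 wz units -0.02
2553
[322.66899089 299.90765727  60.09163513] [362.9942486  340.41914046  72.19094606] [341.43683108 320.82085456  69.96488883]
```

Each row is capped at 41.7 mm in total, which explains the shortfall. The wrist depth puts pot A at (342.8,320.1), so I'll descend, grasp and lift.

```bash
python3 -m jog '[{"x":0,"y":0,"z":-0.99,"wx":0,"wy":0,"wz":0,"fingers":1},{"x":0,"y":0,"z":-0.99,"wx":0,"wy":0,"wz":0,"fingers":1},{"x":0,"y":0,"z":-0.99,"wx":0,"wy":0,"wz":0,"fingers":1},{"x":0,"y":0,"z":0,"wx":0,"wy":0,"wz":0,"fingers":-1},{"x":0,"y":0,"z":0,"wx":0,"wy":0,"wz":0,"fingers":-1},{"x":0,"y":0,"z":0,"wx":0,"wy":0,"wz":0,"fingers":-1},{"x":0,"y":0,"z":0,"wx":0,"wy":0,"wz":0,"fingers":-1},{"x":0,"y":0,"z":0,"wx":0,"wy":0,"wz":0,"fingers":-1}]' 15
python3 -m jog '[{"x":0,"y":0,"z":0,"wx":0,"wy":0,"wz":0,"fingers":-1},{"x":0,"y":0,"z":0,"wx":0,"wy":0,"wz":0,"fingers":-1},{"x":0,"y":0,"z":0,"wx":0,"wy":0,"wz":0,"fingers":-1},{"x":0,"y":0,"z":0,"wx":0,"wy":0,"wz":0,"fingers":-1}]'
python3 go.py 562 -330 180 -22.6
```

```text
clock: 2.88
ee_pos: [345.9, 319.4, 33.1]
tool_rot: [[-0.948, 0.317, 0.004], [0.317, 0.948, 0.003], [-0.003, 0.004, -1.0]]
force: [-0.2, 0.4, -0.0]
gripper_width: 63.1
clock: 3.22
ee_pos: [344.9, 318.6, 31.4]
tool_rot: [[-0.948, 0.317, 0.001], [0.317, 0.948, 0.001], [-0.001, 0.001, -1.0]]
force: [-0.9, 0.4, 6.1]
gripper_width: 41.6
units [  5.43 -16.21   3.72] t 3.2 w 41.6
yaw 71.5 wz units 18.74
```

```bash
python3 -m jog '[{"x":0,"y":0,"z":0.93,"wx":0,"wy":0,"wz":0,"fingers":-1},{"x":0,"y":0,"z":0.93,"wx":0,"wy":0,"wz":0,"fingers":-1},{"x":0,"y":0,"z":0.93,"wx":0,"wy":0,"wz":-1,"fingers":-1},{"x":0,"y":0,"z":0.93,"wx":0,"wy":0,"wz":-1,"fingers":-1},{"x":0.3,"y":-0.9,"z":0,"wx":0,"wy":0,"wz":-1,"fingers":-1},{"x":0.3,"y":-0.9,"z":0,"wx":0,"wy":0,"wz":-1,"fingers":-1},{"x":0.3,"y":-0.9,"z":0,"wx":0,"wy":0,"wz":-1,"fingers":-1},{"x":0.3,"y":-0.9,"z":0,"wx":0,"wy":0,"wz":-1,"fingers":-1}]'
python3 -m jog '[{"x":0.3,"y":-0.9,"z":0,"wx":0,"wy":0,"wz":-1,"fingers":-1},{"x":0.3,"y":-0.9,"z":0,"wx":0,"wy":0,"wz":-1,"fingers":-1},{"x":0.3,"y":-0.9,"z":0,"wx":0,"wy":0,"wz":-1,"fingers":-1},{"x":0.3,"y":-0.9,"z":0,"wx":0,"wy":0,"wz":-1,"fingers":-1},{"x":0.3,"y":-0.9,"z":0,"wx":0,"wy":0,"wz":-1,"fingers":-1},{"x":0.3,"y":-0.9,"z":0,"wx":0,"wy":0,"wz":-1,"fingers":-1},{"x":0.3,"y":-0.9,"z":0,"wx":0,"wy":0,"wz":-1,"fingers":-1},{"x":0.3,"y":-0.9,"z":0,"wx":0,"wy":0,"wz":-1,"fingers":-1}]'
python3 -m jog '[{"x":0.3,"y":-0.9,"z":0,"wx":0,"wy":0,"wz":-1,"fingers":-1},{"x":0.3,"y":-0.9,"z":0,"wx":0,"wy":0,"wz":-1,"fingers":-1},{"x":0.3,"y":-0.9,"z":0,"wx":0,"wy":0,"wz":-1,"fingers":-1},{"x":0.3,"y":-0.9,"z":0,"wx":0,"wy":0,"wz":-1,"fingers":-1},{"x":0.3,"y":-0.9,"z":0,"wx":0,"wy":0,"wz":-1,"fingers":-1},{"x":0.3,"y":-0.9,"z":0,"wx":0,"wy":0,"wz":-1,"fingers":-1},{"x":0,"y":0,"z":0,"wx":0,"wy":0,"wz":-0.5,"fingers":-1},{"x":0,"y":0,"z":0,"wx":0,"wy":0,"wz":0,"fingers":-1}]'
python3 go.py 562 -330 40 -22.6
```

```text
clock: 3.88
ee_pos: [392.5, 173.0, 179.7]
tool_rot: [[-0.693, 0.721, 0.001], [0.721, 0.693, 0.0], [-0.0, 0.0, -1.0]]
force: [1.2, -1.0, -1.1]
gripper_width: 41.9
clock: 4.55
ee_pos: [488.5, -115.6, 179.3]
tool_rot: [[-0.123, 0.992, -0.0], [0.992, 0.123, 0.0], [0.0, -0.0, -1.0]]
force: [0.4, 0.6, -0.8]
gripper_width: 41.6
clock: 5.22
ee_pos: [560.1, -331.5, 177.9]
tool_rot: [[0.386, 0.923, -0.001], [0.923, -0.386, 0.001], [0.0, -0.002, -1.0]]
force: [-0.5, 0.6, -0.0]
gripper_width: 42.1
units [ 0.05  0.04 -3.45] t 5.2 w 42.1
yaw -22.7 wz units 0.02
```

```bash
python3 - <<'E'
from h import *
d=snap('wrist');cv2.imwrite('pics/w3.png',d['frame'][...,::-1]);W=cloud(d)
p=W[np.isfinite(W[...,0])];a=np.radians(67.4);ty=np.array([np.cos(a),np.sin(a)]);tx=np.array([ty[1],-ty[0]])
q=p[:,:2]-[575,-299];u=q@tx;v=q@ty
m=(abs(u)<50)&(abs(v)<85)&(p[:,2]<18)
for lo,hi in((3,7),(12,18)):
    k=m&(p[:,2]>lo)&(p[:,2]<hi);print(lo,k.sum(),u[k].min(),u[k].max(),v[k].min(),v[k].max(),np.round(np.percentile(u[k],[2,98]),1),np.round(np.percentile(v[k],[2,98]),1))
k=m&(p[:,2]>12);print(cv2.minAreaRect(p[k][:,:2].astype(np.float32)))
E
```

```text
3 8993 -48.86286796799322 49.592240927776515 -84.48869260454441 83.69779916665767 [-31.8  29.9] [-57.5  65.4]
12 2731 -38.213468956242465 36.12182827875064 -68.02780330481376 72.75130261557956 [-37.6  35.6] [-65.2  72.6]
((574.9117431640625, -296.3765869140625), (140.7823028564453, 74.287353515625), 67.47460174560547)
```

View pics/w3.png

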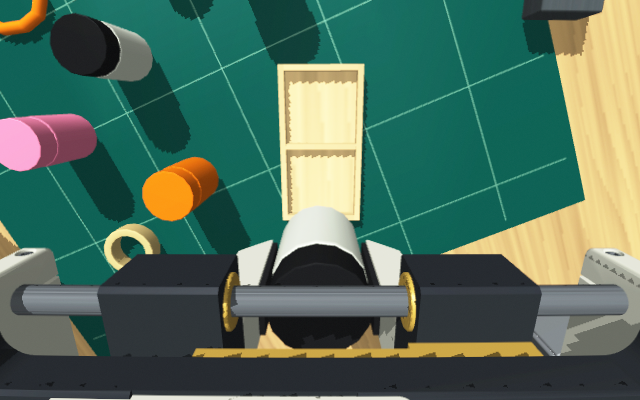

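The wrist view shows the empty tray at (320,140) and pot A held upright. The rim fit puts the tray centre at (574.9,-296.4), so I'll place the pot.

```bash
python3 -m jog '[{"x":0.05,"y":0.09,"z":-0.9,"wx":0,"wy":0,"wz":0,"fingers":-1},{"x":0,"y":0,"z":-0.9,"wx":0,"wy":0,"wz":0,"fingers":-1},{"x":0,"y":0,"z":-0.9,"wx":0,"wy":0,"wz":0,"fingers":-1},{"x":0,"y":0,"z":-0.5,"wx":0,"wy":0,"wz":0,"fingers":-1},{"x":0,"y":0,"z":-0.15,"wx":0,"wy":0,"wz":0,"fingers":-1},{"x":0,"y":0,"z":-0.14,"wx":0,"wy":0,"wz":0,"fingers":-1},{"x":0,"y":0,"z":0,"wx":0,"wy":0,"wz":0,"fingers":-1},{"x":0,"y":0,"z":0,"wx":0,"wy":0,"wz":0,"fingers":-1}]'
python3 go.py 562 -328 36.5 -22.6
```

```text
clock: 5.93
ee_pos: [563.4, -326.2, 41.6]
tool_rot: [[0.381, 0.924, 0.002], [0.925, -0.381, -0.002], [-0.001, 0.003, -1.0]]
force: [0.1, 0.3, -0.4]
gripper_width: 41.6
units [-0.04 -0.04 -0.13] t 5.9 w 41.6
yaw -22.4 wz units -0.04
```

```bash
python3 -m jog '[{"x":0,"y":0,"z":-0.12,"wx":0,"wy":0,"wz":0,"fingers":-1},{"x":0,"y":0,"z":0,"wx":0,"wy":0,"wz":0,"fingers":-1},{"x":0,"y":0,"z":0,"wx":0,"wy":0,"wz":0,"fingers":0.6},{"x":0,"y":0,"z":0,"wx":0,"wy":0,"wz":0,"fingers":0.6},{"x":0,"y":0,"z":0,"wx":0,"wy":0,"wz":0,"fingers":0.6},{"x":0,"y":0,"z":0,"wx":0,"wy":0,"wz":0,"fingers":0.6},{"x":0,"y":0,"z":0,"wx":0,"wy":0,"wz":0,"fingers":0.6}]'
python3 -m jog '[{"x":0,"y":0,"z":0.9,"wx":0,"wy":0,"wz":0,"fingers":0.6},{"x":0,"y":0,"z":0.9,"wx":0,"wy":0,"wz":0,"fingers":0.6},{"x":0,"y":0,"z":0.9,"wx":0,"wy":0,"wz":0,"fingers":1},{"x":0,"y":0,"z":0.9,"wx":0,"wy":0,"wz":0,"fingers":1}]'
python3 go.py 448 -159 181 -22.6
```

```text
clock: 6.52
ee_pos: [562.5, -326.0, 35.0]
tool_rot: [[0.382, 0.924, -0.0], [0.924, -0.382, 0.0], [0.0, -0.0, -1.0]]
force: [0.8, 0.3, -0.1]
gripper_width: 70.2
clock: 6.85
ee_pos: [562.2, -325.9, 180.5]
tool_rot: [[0.382, 0.924, -0.001], [0.924, -0.382, 0.0], [0.0, -0.001, -1.0]]
force: [0.4, -0.5, -0.8]
gripper_width: 82.2
units [-2.86  4.17  0.01] t 6.8 w 82.2
yaw -22.5 wz units -0.03
```

```bash
python3 -m jog '[{"x":-0.48,"y":0.7,"z":0,"wx":0,"wy":0,"wz":0,"fingers":1},{"x":-0.48,"y":0.7,"z":0,"wx":0,"wy":0,"wz":0,"fingers":1},{"x":-0.48,"y":0.7,"z":0,"wx":0,"wy":0,"wz":0,"fingers":1},{"x":-0.48,"y":0.7,"z":0,"wx":0,"wy":0,"wz":0,"fingers":1},{"x":-0.48,"y":0.7,"z":-0.3,"wx":0,"wy":0,"wz":0,"fingers":1},{"x":-0.48,"y":0.7,"z":-0.3,"wx":0,"wy":0,"wz":0,"fingers":1},{"x":0,"y":0,"z":0,"wx":0,"wy":0,"wz":0,"fingers":1},{"x":0,"y":0,"z":0,"wx":0,"wy":0,"wz":0,"fingers":1}]'
cat > top.py <<'E'
import sys; from h import *
x,y,r,z0,z1=map(float,sys.argv[1:6])
d=snap('wrist');cv2.imwrite(f'pics/{sys.argv[6]}.png',d['frame'][...,::-1])
p=cloud(d);p=p[np.isfinite(p[...,0])];t=p[(p[:,2]>z0)&(p[:,2]<z1)&(np.hypot(p[:,0]-x,p[:,1]-y)<r)]
if len(t): print(len(t),t.min(0).round(1),t.max(0).round(1),"mid",((t.min(0)+t.max(0))/2).round(1),"encl",cv2.minEnclosingCircle(t[:,:2].astype(np.float32)),"rect",cv2.minAreaRect(t[:,:2].astype(np.float32)))
else: print("no points")
E
python3 top.py 448 -159 32 60 80 w4; python3 go.py 448 -159 31 -22.6
```

```text
clock: 7.52
ee_pos: [446.1, -156.6, 154.8]
tool_rot: [[0.38, 0.925, -0.002], [0.925, -0.38, 0.001], [0.0, -0.002, -1.0]]
force: [0.4, 0.2, -0.2]
gripper_width: 91.8
2455 [ 427.7 -177.9   60.1] [ 468.4 -137.    72.2] mid [ 448.  -157.4   66.1] encl ((447.8803405761719, -157.4844207763672), 20.544231414794922) rect ((448.02874755859375, -157.37863159179688), (40.347843170166016, 40.0612907409668), 55.27889633178711)
units [ 0.01 -0.02 -3.11] t 7.6 w 91.8
yaw -22.4 wz units -0.04
```

```bash
python3 -m jog '[{"x":0.01,"y":0.02,"z":-0.95,"wx":0,"wy":0,"wz":0,"fingers":1},{"x":0,"y":0,"z":-0.95,"wx":0,"wy":0,"wz":0,"fingers":1},{"x":0,"y":0,"z":-0.8,"wx":0,"wy":0,"wz":0,"fingers":1},{"x":0,"y":0,"z":-0.41,"wx":0,"wy":0,"wz":0,"fingers":1},{"x":0,"y":0,"z":0,"wx":0,"wy":0,"wz":0,"fingers":-1},{"x":0,"y":0,"z":0,"wx":0,"wy":0,"wz":0,"fingers":-1},{"x":0,"y":0,"z":0,"wx":0,"wy":0,"wz":0,"fingers":-1},{"x":0,"y":0,"z":0,"wx":0,"wy":0,"wz":0,"fingers":-1}]' 15
python3 -m jog '[{"x":0,"y":0,"z":0,"wx":0,"wy":0,"wz":0,"fingers":-1},{"x":0,"y":0,"z":0,"wx":0,"wy":0,"wz":0,"fingers":-1},{"x":0,"y":0,"z":0,"wx":0,"wy":0,"wz":0,"fingers":-1},{"x":0,"y":0,"z":0,"wx":0,"wy":0,"wz":0,"fingers":-1}]'
python3 -m jog '[{"x":0,"y":0,"z":0.9,"wx":0,"wy":0,"wz":0,"fingers":-1},{"x":0,"y":0,"z":0.9,"wx":0,"wy":0,"wz":0,"fingers":-1},{"x":0,"y":0,"z":0.9,"wx":0,"wy":0,"wz":0,"fingers":-1},{"x":0,"y":0,"z":0.9,"wx":0,"wy":0,"wz":0,"fingers":-1},{"x":0,"y":0,"z":0,"wx":0,"wy":0,"wz":0,"fingers":-1}]'
python3 go.py 588 -265 180 -22.6
```

```text
clock: 8.23
ee_pos: [449.2, -158.2, 32.2]
tool_rot: [[0.382, 0.924, 0.003], [0.924, -0.382, -0.002], [-0.0, 0.004, -1.0]]
force: [-0.9, -0.5, 0.4]
gripper_width: 69.5
clock: 8.57
ee_pos: [448.0, -157.4, 31.1]
tool_rot: [[0.382, 0.924, 0.001], [0.924, -0.382, -0.001], [-0.0, 0.001, -1.0]]
force: [-0.0, 0.6, 0.9]
gripper_width: 43.5
clock: 8.98
ee_pos: [450.8, -158.8, 181.3]
tool_rot: [[0.382, 0.924, 0.011], [0.924, -0.382, -0.006], [-0.001, 0.012, -1.0]]
force: [1.5, -1.4, -0.1]
gripper_width: 41.6
units [ 3.43 -2.66 -0.03] t 9.0 w 41.6
yaw -22.4 wz units -0.03
```

```bash
python3 -m jog '[{"x":0.69,"y":-0.53,"z":0,"wx":0,"wy":0,"wz":0,"fingers":-1},{"x":0.69,"y":-0.53,"z":0,"wx":0,"wy":0,"wz":0,"fingers":-1},{"x":0.69,"y":-0.53,"z":0,"wx":0,"wy":0,"wz":0,"fingers":-1},{"x":0.69,"y":-0.53,"z":0,"wx":0,"wy":0,"wz":0,"fingers":-1},{"x":0.69,"y":-0.53,"z":0,"wx":0,"wy":0,"wz":0,"fingers":-1},{"x":0,"y":0,"z":0,"wx":0,"wy":0,"wz":0,"fingers":-1},{"x":0,"y":0,"z":0,"wx":0,"wy":0,"wz":0,"fingers":-1}]'
python3 top.py 588 -265 20 190 235 w5; python3 go.py 588 -265 37 -22.6
python3 -c "
from h import *
d=snap('side');cv2.imwrite('pics/s5.png',cv2.resize(d['frame'][150:350,280:500,::-1],None,fx=3,fy=3))"
```

```text
clock: 9.57
ee_pos: [585.9, -263.8, 172.6]
tool_rot: [[0.383, 0.924, -0.002], [0.924, -0.383, 0.001], [0.0, -0.002, -1.0]]
force: [-0.4, 0.7, -0.2]
gripper_width: 41.7
4505 [ 568.2 -282.3  190. ] [ 607.9 -245.1  213.1] mid [ 588.  -263.7  201.6] encl ((587.9999389648438, -264.97784423828125), 19.98186492919922) rect ((588.9595336914062, -262.7709045410156), (35.07312774658203, 39.70384216308594), 66.44967651367188)
units [ 0.07 -0.05 -3.4 ] t 9.6 w 41.9
yaw -22.5 wz units -0.03
```

View pics/s5.png

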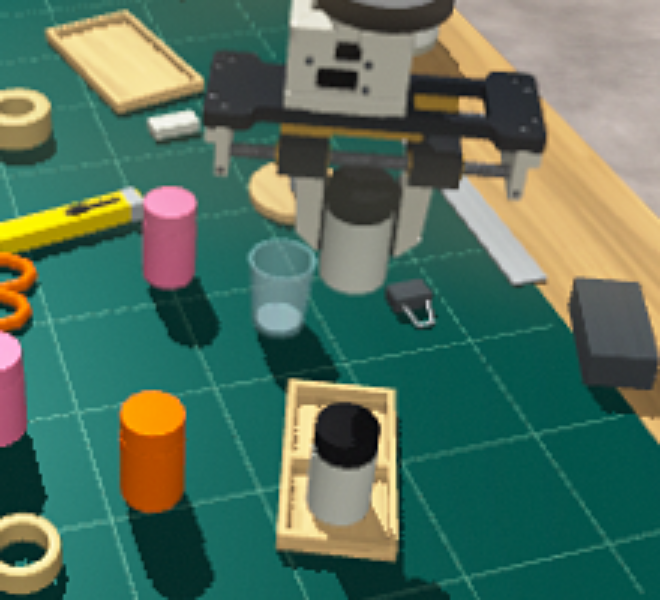

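The side crop shows pot A standing in the near bay (340,470), pot B held upright and the glass in its place. Pot B's top is 39 mm above the TCP, so it hasn't slipped, and I'll lower it.

```bash
python3 -m jog '[{"x":0.06,"y":-0.04,"z":-0.9,"wx":0,"wy":0,"wz":0,"fingers":-1},{"x":0,"y":0,"z":-0.9,"wx":0,"wy":0,"wz":0,"fingers":-1},{"x":0,"y":0,"z":-0.9,"wx":0,"wy":0,"wz":0,"fingers":-1},{"x":0,"y":0,"z":-0.5,"wx":0,"wy":0,"wz":0,"fingers":-1},{"x":0,"y":0,"z":-0.13,"wx":0,"wy":0,"wz":0,"fingers":-1},{"x":0,"y":0,"z":-0.07,"wx":0,"wy":0,"wz":0,"fingers":-1},{"x":0,"y":0,"z":0,"wx":0,"wy":0,"wz":0,"fingers":-1},{"x":0,"y":0,"z":0,"wx":0,"wy":0,"wz":0,"fingers":-1}]'
python3 go.py 588 -265 36.5 -22.6
```

```text
clock: 10.33
ee_pos: [589.1, -265.3, 40.9]
tool_rot: [[0.382, 0.924, 0.003], [0.924, -0.382, -0.002], [-0.001, 0.004, -1.0]]
force: [0.1, -0.8, -0.7]
gripper_width: 41.5
units [-0.03  0.01 -0.11] t 10.3 w 41.5
yaw -22.4 wz units -0.03
```

```bash
python3 -m jog '[{"x":0,"y":0,"z":-0.1,"wx":0,"wy":0,"wz":0,"fingers":-1},{"x":0,"y":0,"z":0,"wx":0,"wy":0,"wz":0,"fingers":-1},{"x":0,"y":0,"z":0,"wx":0,"wy":0,"wz":0,"fingers":0.6},{"x":0,"y":0,"z":0,"wx":0,"wy":0,"wz":0,"fingers":0.6},{"x":0,"y":0,"z":0,"wx":0,"wy":0,"wz":0,"fingers":0.6},{"x":0,"y":0,"z":0,"wx":0,"wy":0,"wz":0,"fingers":0.6},{"x":0,"y":0,"z":0,"wx":0,"wy":0,"wz":0,"fingers":0.6}]'
python3 -m jog '[{"x":0,"y":0,"z":0.9,"wx":0,"wy":0,"wz":0,"fingers":0.6},{"x":0,"y":0,"z":0.9,"wx":0,"wy":0,"wz":0,"fingers":0.6},{"x":0,"y":0,"z":0.9,"wx":0,"wy":0,"wz":0,"fingers":1},{"x":0,"y":0,"z":0.9,"wx":0,"wy":0,"wz":0,"fingers":1},{"x":-0.3,"y":0.91,"z":0,"wx":0,"wy":0,"wz":0,"fingers":1},{"x":-0.3,"y":0.91,"z":0,"wx":0,"wy":0,"wz":0,"fingers":1},{"x":-0.3,"y":0.91,"z":0,"wx":0,"wy":0,"wz":0,"fingers":1},{"x":-0.3,"y":0.91,"z":0,"wx":0,"wy":0,"wz":0,"fingers":1}]'
python3 -m jog '[{"x":-0.3,"y":0.91,"z":0,"wx":0,"wy":0,"wz":0,"fingers":1},{"x":-0.3,"y":0.91,"z":0,"wx":0,"wy":0,"wz":0,"fingers":1},{"x":-0.3,"y":0.91,"z":0,"wx":0,"wy":0,"wz":0,"fingers":1},{"x":-0.3,"y":0.91,"z":0,"wx":0,"wy":0,"wz":0,"fingers":1},{"x":-0.3,"y":0.91,"z":0,"wx":0,"wy":0,"wz":0,"fingers":1},{"x":-0.3,"y":0.91,"z":0,"wx":0,"wy":0,"wz":0,"fingers":1},{"x":-0.3,"y":0.91,"z":0,"wx":0,"wy":0,"wz":0,"fingers":1},{"x":-0.3,"y":0.91,"z":0,"wx":0,"wy":0,"wz":0,"fingers":1}]'
python3 -m jog '[{"x":0,"y":0,"z":0,"wx":0,"wy":0,"wz":0,"fingers":1},{"x":0,"y":0,"z":0,"wx":0,"wy":0,"wz":0,"fingers":1}]'
python3 top.py 443 172 42 22 34 w6; python3 go.py 443 172 12 -22.6
```

```text
clock: 10.92
ee_pos: [588.0, -264.8, 34.5]
tool_rot: [[0.382, 0.924, -0.0], [0.924, -0.382, 0.0], [0.0, -0.0, -1.0]]
force: [-0.2, 0.3, -0.2]
gripper_width: 70.3
clock: 11.58
ee_pos: [539.2, -117.9, 178.7]
tool_rot: [[0.383, 0.924, 0.0], [0.924, -0.383, 0.0], [0.0, 0.0, -1.0]]
force: [1.2, 0.6, -0.8]
gripper_width: 92.1
clock: 12.25
ee_pos: [443.2, 173.5, 178.8]
tool_rot: [[0.382, 0.924, 0.0], [0.924, -0.382, -0.0], [0.0, 0.0, -1.0]]
force: [0.3, 0.6, -0.5]
gripper_width: 92.1
clock: 12.42
ee_pos: [443.4, 173.5, 178.7]
tool_rot: [[0.378, 0.926, 0.0], [0.926, -0.378, -0.0], [-0.0, 0.0, -1.0]]
force: [-0.2, -1.2, -0.8]
gripper_width: 92.1
2716 [411.1 141.   22. ] [474.5 204.   30. ] mid [442.8 172.5  26. ] encl ((442.8653564453125, 172.0158233642578), 32.01918411254883) rect ((442.64569091796875, 172.4896240234375), (62.67985916137695, 63.1459846496582), 85.58827209472656)
units [-0.02 -0.01 -4.17] t 12.5 w 91.9
yaw -22.3 wz units -0.06
```

```bash
python3 -m jog '[{"x":0,"y":0,"z":-0.95,"wx":0,"wy":0,"wz":0,"fingers":1},{"x":0,"y":0,"z":-0.95,"wx":0,"wy":0,"wz":0,"fingers":1},{"x":0,"y":0,"z":-0.95,"wx":0,"wy":0,"wz":0,"fingers":1},{"x":0,"y":0,"z":-0.8,"wx":0,"wy":0,"wz":0,"fingers":1},{"x":0,"y":0,"z":-0.36,"wx":0,"wy":0,"wz":0,"fingers":1},{"x":0,"y":0,"z":-0.13,"wx":0,"wy":0,"wz":0,"fingers":1},{"x":0,"y":0,"z":0,"wx":0,"wy":0,"wz":0,"fingers":1}]'
python3 -m jog '[{"x":0,"y":0,"z":0,"wx":0,"wy":0,"wz":0,"fingers":-1},{"x":0,"y":0,"z":0,"wx":0,"wy":0,"wz":0,"fingers":-1},{"x":0,"y":0,"z":0,"wx":0,"wy":0,"wz":0,"fingers":-1},{"x":0,"y":0,"z":0,"wx":0,"wy":0,"wz":0,"fingers":-1},{"x":0,"y":0,"z":0,"wx":0,"wy":0,"wz":0,"fingers":-1},{"x":0,"y":0,"z":0,"wx":0,"wy":0,"wz":0,"fingers":-1}]' 12
python3 -m jog '[{"x":0,"y":0,"z":0.9,"wx":0,"wy":0,"wz":0,"fingers":-1},{"x":0,"y":0,"z":0.9,"wx":0,"wy":0,"wz":0,"fingers":-1},{"x":0,"y":0,"z":0.9,"wx":0,"wy":0,"wz":0,"fingers":-1},{"x":0,"y":0,"z":0.9,"wx":0,"wy":0,"wz":0,"fingers":-1},{"x":0,"y":0,"z":0,"wx":0,"wy":0,"wz":0,"fingers":-1}]'
python3 go.py 657.5 9 150 -22.6
```

```text
clock: 13.05
ee_pos: [444.1, 170.5, 12.0]
tool_rot: [[0.384, 0.923, -0.002], [0.923, -0.384, -0.001], [-0.002, -0.002, -1.0]]
force: [-0.4, -0.1, 0.3]
gripper_width: 92.0
clock: 13.55
ee_pos: [444.6, 172.1, 13.9]
tool_rot: [[0.382, 0.924, 0.002], [0.924, -0.382, 0.0], [0.001, 0.001, -1.0]]
force: [-1.1, -0.1, 6.1]
gripper_width: 64.1
clock: 13.97
ee_pos: [447.6, 172.9, 163.6]
tool_rot: [[0.382, 0.924, 0.012], [0.924, -0.382, 0.003], [0.007, 0.01, -1.0]]
force: [1.8, 1.0, 1.0]
gripper_width: 63.9
units [ 5.25 -4.1  -0.34] t 14.0 w 63.9
yaw -22.4 wz units -0.03
```

```bash
python3 -m jog '[{"x":0.75,"y":-0.585,"z":0,"wx":0,"wy":0,"wz":0,"fingers":-1},{"x":0.75,"y":-0.585,"z":0,"wx":0,"wy":0,"wz":0,"fingers":-1},{"x":0.75,"y":-0.585,"z":0,"wx":0,"wy":0,"wz":0,"fingers":-1},{"x":0.75,"y":-0.585,"z":0,"wx":0,"wy":0,"wz":0,"fingers":-1},{"x":0.75,"y":-0.585,"z":0,"wx":0,"wy":0,"wz":0,"fingers":-1},{"x":0.75,"y":-0.585,"z":0,"wx":0,"wy":0,"wz":0,"fingers":-1},{"x":0.75,"y":-0.585,"z":0,"wx":0,"wy":0,"wz":0,"fingers":-1},{"x":0,"y":0,"z":0,"wx":0,"wy":0,"wz":0,"fingers":-1}]'
python3 -m jog '[{"x":0,"y":0,"z":0,"wx":0,"wy":0,"wz":0,"fingers":-1},{"x":0,"y":0,"z":0,"wx":0,"wy":0,"wz":0,"fingers":-1}]'
python3 top.py 657.5 9 60 4 75 w7; python3 go.py 657.5 9 22 -22.6
python3 - <<'E'
from h import *
d=snap('wrist');p=cloud(d);p=p[np.isfinite(p[...,0])]
t=p[(p[:,2]>120)&(p[:,2]<175)&(np.hypot(p[:,0]-657,p[:,1]-9)<60)]
print(len(t),np.percentile(t,[1,50,99],axis=0).round(1))
E
```

```text
clock: 14.63
ee_pos: [658.1, 3.2, 155.4]
tool_rot: [[0.386, 0.923, 0.002], [0.923, -0.386, -0.002], [-0.001, 0.003, -1.0]]
force: [-1.0, -0.8, -0.6]
gripper_width: 64.1
clock: 14.8
ee_pos: [653.3, 8.4, 156.0]
tool_rot: [[0.382, 0.924, -0.002], [0.924, -0.382, 0.0], [-0.0, -0.002, -1.0]]
force: [0.4, -0.0, -0.1]
gripper_width: 64.2
5110 [616.3 -24.8   4.1] [699.8  52.6  67.4] mid [658.1  13.9  35.8] encl ((658.1380004882812, 10.734395027160645), 41.91596221923828) rect ((662.6248168945312, 19.214096069335938), (64.30611419677734, 83.10218811035156), 63.46549606323242)
units [ 0.11  0.   -3.36] t 14.8 w 64.0
yaw -22.4 wz units -0.04
11585 [[615.4 -20.7 145.5]
 [656.3  22.9 170.2]
 [698.9  40.  174. ]]
```

View pics/w7.png

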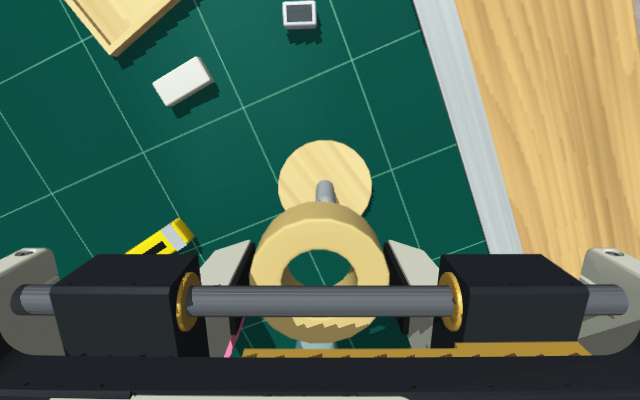

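The wrist view shows the roll level in the grip at (320,270) with the spindle base at (325,185). The base circle fits at (658.1,10.7), so I'll align there and go down in two steps.

```bash
python3 -m jog '[{"x":0.14,"y":0.03,"z":-0.4,"wx":0,"wy":0,"wz":0,"fingers":-1},{"x":0,"y":0,"z":-0.6,"wx":0,"wy":0,"wz":0,"fingers":-1},{"x":0,"y":0,"z":-0.5,"wx":0,"wy":0,"wz":0,"fingers":-1},{"x":0,"y":0,"z":0,"wx":0,"wy":0,"wz":0,"fingers":-1},{"x":0,"y":0,"z":0,"wx":0,"wy":0,"wz":0,"fingers":-1}]'
python3 go.py 659 10 23 -22.6
```

```text
clock: 15.32
ee_pos: [658.8, 10.2, 95.6]
tool_rot: [[0.381, 0.924, -0.003], [0.924, -0.381, 0.0], [-0.001, -0.003, -1.0]]
force: [0.1, 0.9, -0.2]
gripper_width: 64.3
units [ 0.01 -0.   -1.82] t 15.3 w 64.3
yaw -22.4 wz units -0.04
```

```bash
python3 -m jog '[{"x":0,"y":0,"z":-0.4,"wx":0,"wy":0,"wz":0,"fingers":-1},{"x":0,"y":0,"z":-0.4,"wx":0,"wy":0,"wz":0,"fingers":-1},{"x":0,"y":0,"z":-0.4,"wx":0,"wy":0,"wz":0,"fingers":-1},{"x":0,"y":0,"z":-0.4,"wx":0,"wy":0,"wz":0,"fingers":-1},{"x":0,"y":0,"z":-0.15,"wx":0,"wy":0,"wz":0,"fingers":-1},{"x":0,"y":0,"z":0,"wx":0,"wy":0,"wz":0,"fingers":-1},{"x":0,"y":0,"z":0,"wx":0,"wy":0,"wz":0,"fingers":-1}]'
python3 go.py 659 10 23 -22.6
```

```text
clock: 15.9
ee_pos: [660.5, 9.5, 28.2]
tool_rot: [[0.382, 0.924, 0.002], [0.924, -0.382, -0.0], [0.0, 0.002, -1.0]]
force: [-0.2, -0.1, 0.2]
gripper_width: 64.3
units [-0.04  0.01 -0.13] t 15.9 w 64.3
yaw -22.4 wz units -0.03
```

```bash
python3 -m jog '[{"x":0,"y":0,"z":-0.12,"wx":0,"wy":0,"wz":0,"fingers":-1},{"x":0,"y":0,"z":0,"wx":0,"wy":0,"wz":0,"fingers":-1},{"x":0,"y":0,"z":0,"wx":0,"wy":0,"wz":0,"fingers":1},{"x":0,"y":0,"z":0,"wx":0,"wy":0,"wz":0,"fingers":1},{"x":0,"y":0,"z":0,"wx":0,"wy":0,"wz":0,"fingers":1},{"x":0,"y":0,"z":0,"wx":0,"wy":0,"wz":0,"fingers":1},{"x":0,"y":0,"z":0,"wx":0,"wy":0,"wz":0,"fingers":1}]'
python3 -m jog '[{"x":0,"y":0,"z":0.9,"wx":0,"wy":0,"wz":0,"fingers":1},{"x":0,"y":0,"z":0.9,"wx":0,"wy":0,"wz":0,"fingers":1},{"x":0,"y":0,"z":0.9,"wx":0,"wy":0,"wz":0,"fingers":1},{"x":0,"y":0,"z":0.9,"wx":0,"wy":0,"wz":0,"fingers":1},{"x":-0.63,"y":-0.683,"z":0,"wx":0,"wy":0,"wz":0,"fingers":1},{"x":-0.63,"y":-0.683,"z":0,"wx":0,"wy":0,"wz":0,"fingers":1},{"x":-0.63,"y":-0.683,"z":0,"wx":0,"wy":0,"wz":0,"fingers":1},{"x":-0.63,"y":-0.683,"z":0,"wx":0,"wy":0,"wz":0,"fingers":1}]'
python3 -m jog '[{"x":-0.63,"y":-0.683,"z":0,"wx":0,"wy":0,"wz":-0.7,"fingers":1},{"x":-0.63,"y":-0.683,"z":0,"wx":0,"wy":0,"wz":-0.7,"fingers":1},{"x":-0.63,"y":-0.683,"z":0,"wx":0,"wy":0,"wz":-0.7,"fingers":1},{"x":-0.63,"y":-0.683,"z":0,"wx":0,"wy":0,"wz":-0.6,"fingers":1},{"x":-0.63,"y":-0.683,"z":0,"wx":0,"wy":0,"wz":0,"fingers":1},{"x":-0.63,"y":-0.683,"z":0,"wx":0,"wy":0,"wz":0,"fingers":1},{"x":-0.63,"y":-0.683,"z":0,"wx":0,"wy":0,"wz":0,"fingers":1},{"x":-0.63,"y":-0.683,"z":0,"wx":0,"wy":0,"wz":0,"fingers":1}]'
python3 -m jog '[{"x":0,"y":0,"z":0,"wx":0,"wy":0,"wz":0,"fingers":1},{"x":0,"y":0,"z":0,"wx":0,"wy":0,"wz":0,"fingers":1}]'
python3 top.py 357 -318 36 13 24 w8; python3 go.py 357 -318 11 -35
python3 -c "
from h import *
d=snap('side');cv2.imwrite('pics/s8.png',cv2.resize(d['frame'][150:350,230:460,::-1],None,fx=3,fy=3))"
```

```text
clock: 16.48
ee_pos: [659.6, 9.3, 22.2]
tool_rot: [[0.382, 0.924, -0.0], [0.924, -0.382, -0.0], [-0.0, -0.0, -1.0]]
force: [0.5, 0.4, 0.4]
gripper_width: 90.3
clock: 17.15
ee_pos: [557.6, -100.7, 166.4]
tool_rot: [[0.381, 0.924, 0.0], [0.924, -0.381, -0.0], [-0.0, 0.0, -1.0]]
force: [0.1, 0.3, -0.2]
gripper_width: 91.6
clock: 17.82
ee_pos: [355.9, -319.5, 166.5]
tool_rot: [[0.571, 0.821, 0.0], [0.821, -0.571, -0.0], [-0.0, 0.0, -1.0]]
force: [1.0, -1.1, -0.3]
gripper_width: 91.9
clock: 17.98
ee_pos: [356.2, -319.8, 166.4]
tool_rot: [[0.575, 0.818, 0.0], [0.818, -0.575, -0.0], [0.0, 0.0, -1.0]]
force: [-0.9, 0.6, 0.9]
gripper_width: 91.6
1291 [ 333.3 -342.7   13. ] [ 383.  -293.4   20.1] mid [ 358.1 -318.    16.6] encl ((358.153076171875, -317.9185791015625), 24.954757690429688) rect ((358.057373046875, -317.42608642578125), (48.53409957885742, 48.944183349609375), 54.79764175415039)
units [-0.    0.02 -3.88] t 18.0 w 91.7
yaw -35.0 wz units -0.01
```

View pics/s8.png

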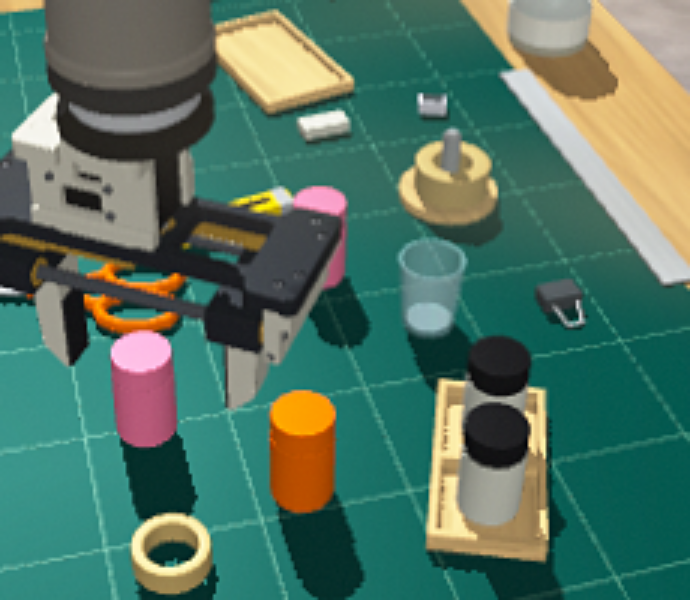

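The side crop shows the wide roll on the spindle (450,180), both pots standing in the tray and the glass untouched. Next is the slim roll.

```bash
python3 -m jog '[{"x":0.03,"y":0.02,"z":-0.95,"wx":0,"wy":0,"wz":0,"fingers":1},{"x":0,"y":0,"z":-0.95,"wx":0,"wy":0,"wz":0,"fingers":1},{"x":0,"y":0,"z":-0.95,"wx":0,"wy":0,"wz":0,"fingers":1},{"x":0,"y":0,"z":-0.6,"wx":0,"wy":0,"wz":0,"fingers":1},{"x":0,"y":0,"z":-0.3,"wx":0,"wy":0,"wz":0,"fingers":1},{"x":0,"y":0,"z":-0.13,"wx":0,"wy":0,"wz":0,"fingers":1},{"x":0,"y":0,"z":0,"wx":0,"wy":0,"wz":0,"fingers":1}]'
python3 -m jog '[{"x":0,"y":0,"z":0,"wx":0,"wy":0,"wz":0,"fingers":-1},{"x":0,"y":0,"z":0,"wx":0,"wy":0,"wz":0,"fingers":-1},{"x":0,"y":0,"z":0,"wx":0,"wy":0,"wz":0,"fingers":-1},{"x":0,"y":0,"z":0,"wx":0,"wy":0,"wz":0,"fingers":-1},{"x":0,"y":0,"z":0,"wx":0,"wy":0,"wz":0,"fingers":-1},{"x":0,"y":0,"z":0,"wx":0,"wy":0,"wz":0,"fingers":-1},{"x":0,"y":0,"z":0,"wx":0,"wy":0,"wz":0,"fingers":-1}]' 12
python3 -m jog '[{"x":0,"y":0,"z":0.9,"wx":0,"wy":0,"wz":0,"fingers":-1},{"x":0,"y":0,"z":0.9,"wx":0,"wy":0,"wz":0,"fingers":-1},{"x":0,"y":0,"z":0.9,"wx":0,"wy":0,"wz":0,"fingers":-1},{"x":0,"y":0,"z":0.9,"wx":0,"wy":0,"wz":0,"fingers":-1},{"x":0,"y":0,"z":0,"wx":0,"wy":0,"wz":0,"fingers":-1}]'
python3 go.py 659 10 155 -35
```

```text
clock: 18.67
ee_pos: [359.0, -316.3, 10.1]
tool_rot: [[0.57, 0.822, -0.001], [0.822, -0.57, 0.002], [0.001, -0.002, -1.0]]
force: [-0.1, 0.7, 0.1]
gripper_width: 91.4
clock: 19.25
ee_pos: [358.6, -317.9, 11.3]
tool_rot: [[0.571, 0.821, 0.0], [0.821, -0.571, -0.0], [-0.0, 0.001, -1.0]]
force: [-0.6, -0.1, 2.3]
gripper_width: 50.1
clock: 19.67
ee_pos: [360.8, -320.4, 161.5]
tool_rot: [[0.571, 0.821, 0.008], [0.821, -0.571, -0.009], [-0.003, 0.012, -1.0]]
force: [1.8, -1.3, -0.9]
gripper_width: 50.3
units [ 7.45  8.26 -0.16] t 19.7 w 50.3
yaw -34.8 wz units -0.04
```

```bash
python3 -m jog '[{"x":0.62,"y":0.688,"z":0,"wx":0,"wy":0,"wz":0,"fingers":-1},{"x":0.62,"y":0.688,"z":0,"wx":0,"wy":0,"wz":0,"fingers":-1},{"x":0.62,"y":0.688,"z":0,"wx":0,"wy":0,"wz":0,"fingers":-1},{"x":0.62,"y":0.688,"z":0,"wx":0,"wy":0,"wz":0,"fingers":-1},{"x":0.62,"y":0.688,"z":0,"wx":0,"wy":0,"wz":0,"fingers":-1},{"x":0.62,"y":0.688,"z":0,"wx":0,"wy":0,"wz":0,"fingers":-1},{"x":0.62,"y":0.688,"z":0,"wx":0,"wy":0,"wz":0,"fingers":-1},{"x":0.62,"y":0.688,"z":0,"wx":0,"wy":0,"wz":0,"fingers":-1}]'
python3 -m jog '[{"x":0.62,"y":0.688,"z":0,"wx":0,"wy":0,"wz":0,"fingers":-1},{"x":0.62,"y":0.688,"z":0,"wx":0,"wy":0,"wz":0,"fingers":-1},{"x":0.62,"y":0.688,"z":0,"wx":0,"wy":0,"wz":0,"fingers":-1},{"x":0.62,"y":0.688,"z":0,"wx":0,"wy":0,"wz":0,"fingers":-1},{"x":0,"y":0,"z":0,"wx":0,"wy":0,"wz":0,"fingers":-1},{"x":0,"y":0,"z":0,"wx":0,"wy":0,"wz":0,"fingers":-1},{"x":0,"y":0,"z":0,"wx":0,"wy":0,"wz":0,"fingers":-1}]'
python3 go.py 658.5 10 105 -35
```

```text
clock: 20.33
ee_pos: [557.7, -95.9, 154.5]
tool_rot: [[0.571, 0.821, -0.001], [0.821, -0.571, 0.0], [-0.0, -0.001, -1.0]]
force: [1.2, -0.7, -0.1]
gripper_width: 49.5
clock: 20.92
ee_pos: [655.5, 12.4, 154.0]
tool_rot: [[0.571, 0.821, -0.002], [0.821, -0.571, -0.0], [-0.001, -0.001, -1.0]]
force: [0.0, -0.0, -0.7]
gripper_width: 50.2
units [ 0.08 -0.06 -1.23] t 20.9 w 50.2
yaw -34.8 wz units -0.04
```

```bash
python3 -m jog '[{"x":0.08,"y":-0.06,"z":-0.6,"wx":0,"wy":0,"wz":0,"fingers":-1},{"x":0,"y":0,"z":-0.6,"wx":0,"wy":0,"wz":0,"fingers":-1},{"x":0,"y":0,"z":-0.2,"wx":0,"wy":0,"wz":0,"fingers":-1},{"x":0,"y":0,"z":0,"wx":0,"wy":0,"wz":0,"fingers":-1},{"x":0,"y":0,"z":0,"wx":0,"wy":0,"wz":0,"fingers":-1}]'
python3 go.py 658.5 10 50 -35
python3 -m jog '[{"x":0,"y":0,"z":-0.3,"wx":0,"wy":0,"wz":0,"fingers":-1},{"x":0,"y":0,"z":-0.3,"wx":0,"wy":0,"wz":0,"fingers":-1},{"x":0,"y":0,"z":-0.2,"wx":0,"wy":0,"wz":0,"fingers":-1},{"x":0,"y":0,"z":-0.1,"wx":0,"wy":0,"wz":0,"fingers":-1},{"x":0,"y":0,"z":0,"wx":0,"wy":0,"wz":0,"fingers":-1},{"x":0,"y":0,"z":0,"wx":0,"wy":0,"wz":0,"fingers":-1}]'
python3 go.py 658.5 10 50 -35
```

```text
clock: 21.33
ee_pos: [659.1, 9.3, 99.5]
tool_rot: [[0.572, 0.82, -0.0], [0.82, -0.572, -0.0], [-0.0, -0.0, -1.0]]
force: [0.0, 0.5, 0.3]
gripper_width: 50.1
units [-0.01  0.02 -1.24] t 21.3 w 50.1
yaw -34.9 wz units -0.02
clock: 21.83
ee_pos: [659.3, 10.2, 62.8]
tool_rot: [[0.571, 0.821, -0.0], [0.821, -0.571, 0.0], [-0.0, -0.0, -1.0]]
force: [-0.5, -0.2, -1.0]
gripper_width: 49.9
units [-0.02 -0.01 -0.32] t 21.8 w 49.9
yaw -34.8 wz units -0.04
```

```bash
python3 -m jog '[{"x":0,"y":0,"z":-0.2,"wx":0,"wy":0,"wz":0,"fingers":-1},{"x":0,"y":0,"z":-0.1,"wx":0,"wy":0,"wz":0,"fingers":-1},{"x":0,"y":0,"z":0,"wx":0,"wy":0,"wz":0,"fingers":-1},{"x":0,"y":0,"z":0,"wx":0,"wy":0,"wz":0,"fingers":1},{"x":0,"y":0,"z":0,"wx":0,"wy":0,"wz":0,"fingers":1},{"x":0,"y":0,"z":0,"wx":0,"wy":0,"wz":0,"fingers":1},{"x":0,"y":0,"z":0,"wx":0,"wy":0,"wz":0,"fingers":1},{"x":0,"y":0,"z":0,"wx":0,"wy":0,"wz":0,"fingers":1}]'
python3 -m jog '[{"x":0,"y":0,"z":0.9,"wx":0,"wy":0,"wz":0,"fingers":1},{"x":0,"y":0,"z":0.9,"wx":0,"wy":0,"wz":0,"fingers":1},{"x":0,"y":0,"z":0.9,"wx":0,"wy":0,"wz":-1,"fingers":1},{"x":-0.83,"y":0,"z":0,"wx":0,"wy":0,"wz":-1,"fingers":1},{"x":-0.83,"y":0,"z":0,"wx":0,"wy":0,"wz":-1,"fingers":1},{"x":-0.83,"y":0,"z":0,"wx":0,"wy":0,"wz":-1,"fingers":1},{"x":-0.83,"y":0,"z":0,"wx":0,"wy":0,"wz":-1,"fingers":1},{"x":-0.83,"y":0,"z":0,"wx":0,"wy":0,"wz":-1,"fingers":1}]'
python3 -m jog '[{"x":-0.83,"y":0,"z":0,"wx":0,"wy":0,"wz":-1,"fingers":1},{"x":0,"y":0,"z":0,"wx":0,"wy":0,"wz":-1,"fingers":1},{"x":0,"y":0,"z":0,"wx":0,"wy":0,"wz":-1,"fingers":1},{"x":0,"y":0,"z":0,"wx":0,"wy":0,"wz":-0.8,"fingers":1},{"x":0,"y":0,"z":0,"wx":0,"wy":0,"wz":0,"fingers":1},{"x":0,"y":0,"z":0,"wx":0,"wy":0,"wz":0,"fingers":1}]'
python3 top.py 459 9 75 14 24 w9; python3 go.py 459 9 10 -80
python3 -c "
from h import *
d=snap('scene');cv2.imwrite('pics/s9.png',cv2.resize(d['frame'][120:300,190:430,::-1],None,fx=3,fy=3))"
```

```text
clock: 22.5
ee_pos: [659.5, 10.1, 51.3]
tool_rot: [[0.571, 0.821, 0.001], [0.821, -0.571, -0.0], [0.0, 0.001, -1.0]]
force: [0.1, 0.2, -0.1]
gripper_width: 78.7
clock: 23.17
ee_pos: [491.7, 10.2, 159.3]
tool_rot: [[0.887, 0.461, 0.001], [0.461, -0.887, -0.0], [0.001, 0.0, -1.0]]
force: [0.4, 0.3, 0.4]
gripper_width: 91.6
clock: 23.67
ee_pos: [460.3, 10.1, 159.3]
tool_rot: [[0.984, 0.18, 0.001], [0.18, -0.984, -0.0], [0.001, 0.0, -1.0]]
force: [0.2, 0.2, -0.0]
gripper_width: 91.9
3839 [394.9 -10.7  14. ] [524.8  35.   22.5] mid [459.9  12.2  18.3] encl ((459.9501037597656, 11.650010108947754), 65.04914093017578) rect ((459.86279296875, 11.937271118164062), (128.78768920898438, 24.277267456054688), 10.59620475769043)
units [-0.03 -0.03 -3.73] t 23.7 w 91.7
yaw -79.6 wz units -0.08
```

View pics/s9.png

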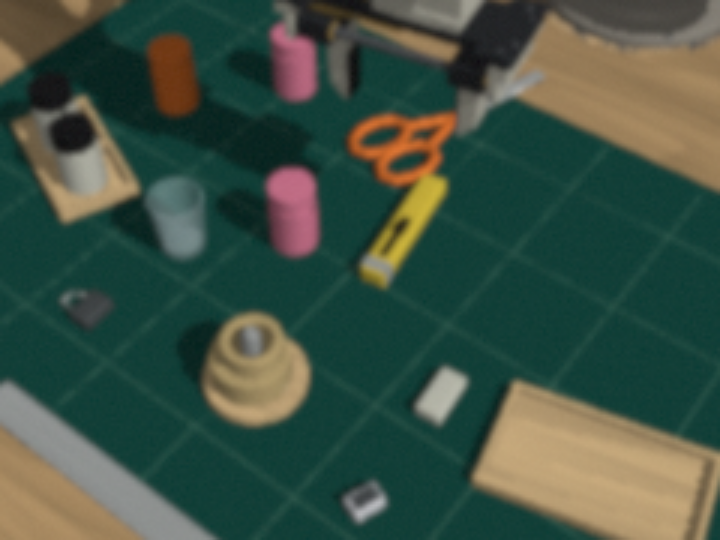

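View pics/w9.png

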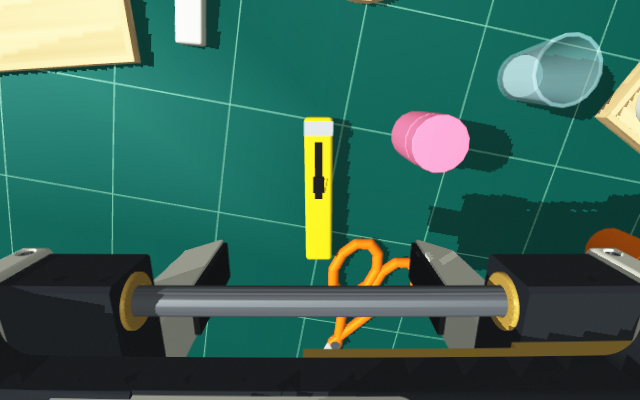

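The scene crop shows both rolls stacked on the spindle, slim on top, with the pots and glass in place. The wrist view shows the knife at (318,190), clear of the scissors, but the pink decoy at (430,140) could touch the gripper body. I'll grasp 16 mm toward the near end and a little higher to clear it.

```bash
python3 -m jog '[{"x":-0.39,"y":-0.03,"z":0,"wx":0,"wy":0,"wz":0,"fingers":0.3},{"x":0,"y":0,"z":-0.9,"wx":0,"wy":0,"wz":0,"fingers":0.3},{"x":0,"y":0,"z":-0.8,"wx":0,"wy":0,"wz":0,"fingers":0.3},{"x":0,"y":0,"z":0,"wx":0,"wy":0,"wz":0,"fingers":0.3},{"x":0,"y":0,"z":0,"wx":0,"wy":0,"wz":0,"fingers":0.3}]'
python3 go.py 444.2 9 14 -79.4
```

```text
clock: 24.18
ee_pos: [443.7, 9.1, 90.4]
tool_rot: [[0.984, 0.179, -0.004], [0.179, -0.984, 0.0], [-0.003, -0.001, -1.0]]
force: [0.0, 0.3, 0.4]
gripper_width: 63.4
units [ 0.01 -0.   -1.91] t 24.2 w 63.4
yaw -79.7 wz units 0.07
```

```bash
python3 -m jog '[{"x":0,"y":0,"z":-0.7,"wx":0,"wy":0,"wz":0,"fingers":0.3},{"x":0,"y":0,"z":-0.6,"wx":0,"wy":0,"wz":0,"fingers":0.3},{"x":0,"y":0,"z":-0.4,"wx":0,"wy":0,"wz":0,"fingers":0.3},{"x":0,"y":0,"z":-0.2,"wx":0,"wy":0,"wz":0,"fingers":0.3},{"x":0,"y":0,"z":0,"wx":0,"wy":0,"wz":0,"fingers":0.3},{"x":0,"y":0,"z":0,"wx":0,"wy":0,"wz":0,"fingers":0.3}]'
python3 -m jog '[{"x":0,"y":0,"z":0,"wx":0,"wy":0,"wz":0,"fingers":-1},{"x":0,"y":0,"z":0,"wx":0,"wy":0,"wz":0,"fingers":-1},{"x":0,"y":0,"z":0,"wx":0,"wy":0,"wz":0,"fingers":-1},{"x":0,"y":0,"z":0,"wx":0,"wy":0,"wz":0,"fingers":-1},{"x":0,"y":0,"z":0,"wx":0,"wy":0,"wz":0,"fingers":-1},{"x":0,"y":0,"z":0,"wx":0,"wy":0,"wz":0,"fingers":-1},{"x":0,"y":0,"z":0,"wx":0,"wy":0,"wz":0,"fingers":-1}]' 30
python3 -m jog '[{"x":0,"y":0,"z":0.3,"wx":0,"wy":0,"wz":0,"fingers":-1},{"x":0,"y":0,"z":0.6,"wx":0,"wy":0,"wz":0,"fingers":-1},{"x":0,"y":0,"z":0.9,"wx":0,"wy":0,"wz":0,"fingers":-1},{"x":0,"y":0,"z":0.9,"wx":0,"wy":0,"wz":0,"fingers":-1},{"x":0,"y":0,"z":0.9,"wx":0,"wy":0,"wz":0,"fingers":-1},{"x":0,"y":0,"z":0,"wx":0,"wy":0,"wz":0,"fingers":-1}]'
python3 go.py 567 269 150 12.8
```

```text
clock: 24.68
ee_pos: [445.6, 8.8, 16.2]
tool_rot: [[0.984, 0.178, 0.002], [0.178, -0.984, -0.0], [0.002, 0.001, -1.0]]
force: [-0.1, -0.3, 1.1]
gripper_width: 59.6
clock: 25.27
ee_pos: [444.7, 8.9, 15.2]
tool_rot: [[0.984, 0.178, 0.0], [0.178, -0.984, -0.0], [0.0, 0.0, -1.0]]
force: [-0.8, -0.5, 2.8]
gripper_width: 23.7
clock: 25.77
ee_pos: [447.9, 8.6, 165.0]
tool_rot: [[0.984, 0.178, 0.011], [0.178, -0.984, -0.002], [0.011, 0.004, -1.0]]
force: [1.8, -0.2, -0.2]
gripper_width: 23.6
units [ 2.98  6.51 -0.38] t 25.8 w 23.6
yaw -79.7 wz units -19.08
```

```bash
python3 -m jog '[{"x":0.15,"y":0.3,"z":0,"wx":0,"wy":0,"wz":1,"fingers":-1},{"x":0.15,"y":0.3,"z":0,"wx":0,"wy":0,"wz":1,"fingers":-1},{"x":0.15,"y":0.3,"z":0,"wx":0,"wy":0,"wz":1,"fingers":-1},{"x":0.15,"y":0.3,"z":0,"wx":0,"wy":0,"wz":1,"fingers":-1},{"x":0.15,"y":0.3,"z":0,"wx":0,"wy":0,"wz":1,"fingers":-1},{"x":0.15,"y":0.3,"z":0,"wx":0,"wy":0,"wz":1,"fingers":-1},{"x":0.15,"y":0.3,"z":0,"wx":0,"wy":0,"wz":1,"fingers":-1},{"x":0.15,"y":0.3,"z":0,"wx":0,"wy":0,"wz":1,"fingers":-1}]'
python3 -m jog '[{"x":0.15,"y":0.3,"z":0,"wx":0,"wy":0,"wz":1,"fingers":-1},{"x":0.15,"y":0.3,"z":0,"wx":0,"wy":0,"wz":1,"fingers":-1},{"x":0.15,"y":0.3,"z":0,"wx":0,"wy":0,"wz":1,"fingers":-1},{"x":0.15,"y":0.3,"z":0,"wx":0,"wy":0,"wz":1,"fingers":-1},{"x":0.15,"y":0.3,"z":0,"wx":0,"wy":0,"wz":1,"fingers":-1},{"x":0.15,"y":0.3,"z":0,"wx":0,"wy":0,"wz":1,"fingers":-1},{"x":0.15,"y":0.3,"z":0,"wx":0,"wy":0,"wz":1,"fingers":-1},{"x":0.15,"y":0.3,"z":0,"wx":0,"wy":0,"wz":1,"fingers":-1}]'
python3 -m jog '[{"x":0.15,"y":0.3,"z":0,"wx":0,"wy":0,"wz":1,"fingers":-1},{"x":0.15,"y":0.3,"z":0,"wx":0,"wy":0,"wz":1,"fingers":-1},{"x":0.15,"y":0.3,"z":0,"wx":0,"wy":0,"wz":1,"fingers":-1},{"x":0.15,"y":0.3,"z":0,"wx":0,"wy":0,"wz":1,"fingers":-1},{"x":0.1,"y":0.2,"z":0,"wx":0,"wy":0,"wz":0.2,"fingers":-1},{"x":0,"y":0,"z":0,"wx":0,"wy":0,"wz":0,"fingers":-1},{"x":0,"y":0,"z":0,"wx":0,"wy":0,"wz":0,"fingers":-1}]'
python3 go.py 570.4 254 20 12.8
python3 top.py 567 269 115 9 16 w10
python3 top.py 570 254 110 135 175 w11
```

```text
clock: 26.43
ee_pos: [492.3, 105.5, 158.2]
tool_rot: [[0.68, 0.733, -0.001], [0.733, -0.68, -0.0], [-0.001, -0.001, -1.0]]
force: [-0.6, -0.1, -1.6]
gripper_width: 23.7
clock: 27.1
ee_pos: [540.4, 201.5, 158.0]
tool_rot: [[0.108, 0.994, -0.001], [0.994, -0.108, -0.0], [-0.001, -0.001, -1.0]]
force: [0.2, -0.3, -1.1]
gripper_width: 23.5
clock: 27.68
ee_pos: [568.2, 256.8, 158.2]
tool_rot: [[-0.221, 0.975, -0.001], [0.975, 0.221, -0.001], [-0.0, -0.001, -1.0]]
force: [0.2, -0.5, -1.6]
gripper_width: 23.4
units [ 0.06 -0.07 -3.46] t 27.7 w 23.4
yaw 12.7 wz units 0.01
2691 [503.5 197.8   9. ] [627.3 358.8  14.7] mid [565.4 278.3  11.9] encl ((565.4329833984375, 276.61651611328125), 86.88988494873047) rect ((565.220458984375, 276.9938049316406), (94.44293212890625, 147.5687713623047), 13.025569915771484)
12810 [538.  209.3 149.6] [593.2 337.4 175. ] mid [565.6 273.4 162.3] encl ((564.8164672851562, 273.5914306640625), 64.2848892211914) rect ((565.6535034179688, 273.3341064453125), (127.92880249023438, 55.016571044921875), 89.07559204101562)
```

View pics/w10.png

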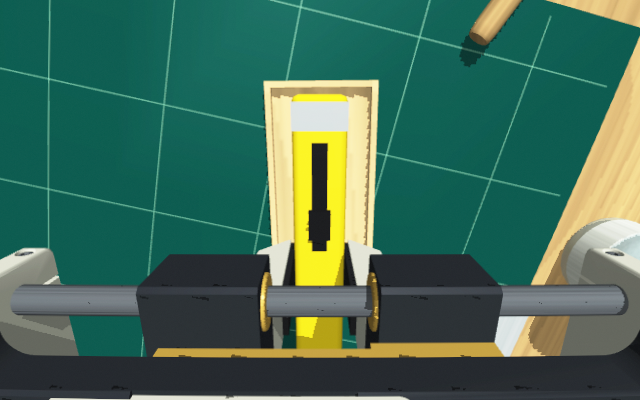

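The wrist view shows the knife aligned over the tray with its silver end at (320,115), inside the tray end at (320,85). The tray centre checks out at (567,269). Lowering.

```bash
python3 -m jog '[{"x":0.06,"y":-0.07,"z":-0.8,"wx":0,"wy":0,"wz":0,"fingers":-1},{"x":0,"y":0,"z":-0.8,"wx":0,"wy":0,"wz":0,"fingers":-1},{"x":0,"y":0,"z":-0.8,"wx":0,"wy":0,"wz":0,"fingers":-1},{"x":0,"y":0,"z":-0.5,"wx":0,"wy":0,"wz":0,"fingers":-1},{"x":0,"y":0,"z":-0.25,"wx":0,"wy":0,"wz":0,"fingers":-1},{"x":0,"y":0,"z":-0.1,"wx":0,"wy":0,"wz":0,"fingers":-1},{"x":0,"y":0,"z":0,"wx":0,"wy":0,"wz":0,"fingers":-1},{"x":0,"y":0,"z":0,"wx":0,"wy":0,"wz":0,"fingers":-1}]'
python3 go.py 570.4 254 20.5 12.8
```

```text
clock: 28.45
ee_pos: [571.9, 254.2, 30.5]
tool_rot: [[-0.222, 0.975, 0.002], [0.975, 0.222, 0.001], [0.0, 0.002, -1.0]]
force: [0.9, 0.2, -0.6]
gripper_width: 23.6
units [-0.04 -0.01 -0.25] t 28.4 w 23.6
yaw 12.8 wz units -0.0
```

```bash
python3 -m jog '[{"x":0,"y":0,"z":-0.14,"wx":0,"wy":0,"wz":0,"fingers":-1},{"x":0,"y":0,"z":-0.1,"wx":0,"wy":0,"wz":0,"fingers":-1},{"x":0,"y":0,"z":0,"wx":0,"wy":0,"wz":0,"fingers":-1},{"x":0,"y":0,"z":0,"wx":0,"wy":0,"wz":0,"fingers":-0.17},{"x":0,"y":0,"z":0,"wx":0,"wy":0,"wz":0,"fingers":-0.17},{"x":0,"y":0,"z":0,"wx":0,"wy":0,"wz":0,"fingers":-0.17},{"x":0,"y":0,"z":0,"wx":0,"wy":0,"wz":0,"fingers":-0.17},{"x":0,"y":0,"z":0,"wx":0,"wy":0,"wz":0,"fingers":-0.17}]'
python3 -m jog '[{"x":0,"y":0,"z":0.5,"wx":0,"wy":0,"wz":0,"fingers":-0.17},{"x":0,"y":0,"z":0.9,"wx":0,"wy":0,"wz":0,"fingers":-0.17},{"x":0,"y":0,"z":0.9,"wx":0,"wy":0,"wz":0,"fingers":0.5},{"x":-0.5,"y":0,"z":0.8,"wx":0,"wy":0,"wz":0,"fingers":0.5},{"x":-0.7,"y":0,"z":0.7,"wx":0,"wy":0,"wz":0,"fingers":0.5},{"x":-0.7,"y":0,"z":0,"wx":0,"wy":0,"wz":0,"fingers":0.5},{"x":-0.7,"y":0,"z":0,"wx":0,"wy":0,"wz":0,"fingers":0.5},{"x":0,"y":0,"z":0,"wx":0,"wy":0,"wz":0,"fingers":0.5}]'
python3 - <<'E'
from h import *
a=snap('scene');b=snap('side');cv2.imwrite('pics/fs.png',cv2.resize(a['frame'][110:310,180:480,::-1],None,fx=2.6,fy=2.6))
cv2.imwrite('pics/fd.png',cv2.resize(b['frame'][140:350,210:450,::-1],None,fx=2.8,fy=2.8))
p=np.vstack([cloud(d)[d['depth']>0] for d in(a,b)])
for n,c,r,z0,z1 in(("potA",(562,-328),30,62,76),("potB",(588,-265),30,62,76),("slim",(658,10),36,50,60),("glass",(589,-140),40,40,66),("knife",(567,269),80,19,30)):
    t=p[(np.hypot(*(p[:,:2]-c).T)<r)&(p[:,2]>z0)&(p[:,2]<z1)]
    print(n,len(t),len(t) and (np.percentile(t,[2,50,98],axis=0).round(1).tolist(),cv2.minAreaRect(t[:,:2].astype(np.float32))))
E
```

```text
clock: 29.12
ee_pos: [570.9, 254.1, 19.4]
tool_rot: [[-0.222, 0.975, 0.0], [0.975, 0.222, -0.0], [-0.0, 0.0, -1.0]]
force: [0.5, -0.1, -0.1]
gripper_width: 37.9
clock: 29.78
ee_pos: [462.1, 254.1, 171.9]
tool_rot: [[-0.224, 0.975, -0.003], [0.975, 0.224, -0.001], [0.0, -0.003, -1.0]]
force: [-0.0, -0.2, -0.0]
gripper_width: 68.2
potA 510 ([[542.0, -346.2, 62.9], [561.8, -327.7, 73.5], [583.0, -304.2, 75.6]], ((563.0614624023438, -324.92401123046875), (47.10017395019531, 40.262451171875), 48.81858444213867))
potB 437 ([[568.1, -287.5, 63.0], [587.7, -268.5, 73.6], [608.9, -245.0, 75.9]], ((588.384033203125, -266.376953125), (49.099056243896484, 39.27055358886719), 52.04322052001953))
slim 366 ([[633.9, -14.7, 50.2], [657.7, 8.1, 54.8], [682.1, 33.9, 58.4]], ((658.6243896484375, 9.249763488769531), (55.00798034667969, 49.15920639038086), 70.47640991210938))
glass 554 ([[563.4, -165.4, 40.4], [588.3, -140.1, 52.2], [611.8, -115.9, 61.0]], ((587.95751953125, -141.0694580078125), (53.94825744628906, 48.40370178222656), 45.54197311401367))
knife 769 ([[547.1, 207.7, 19.2], [569.1, 270.2, 22.4], [590.0, 330.2, 26.1]], ((568.3671264648438, 266.2447204589844), (29.735559463500977, 135.80409240722656), 11.932114601135254))
```

View pics/fs.png

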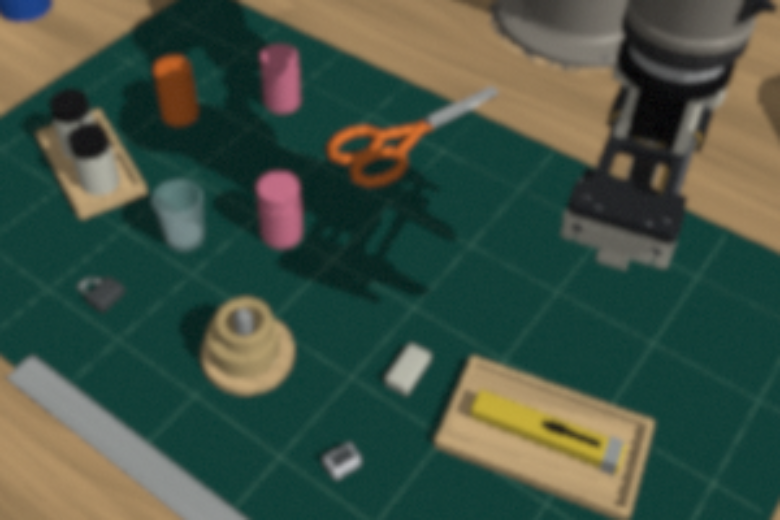

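View pics/fd.png

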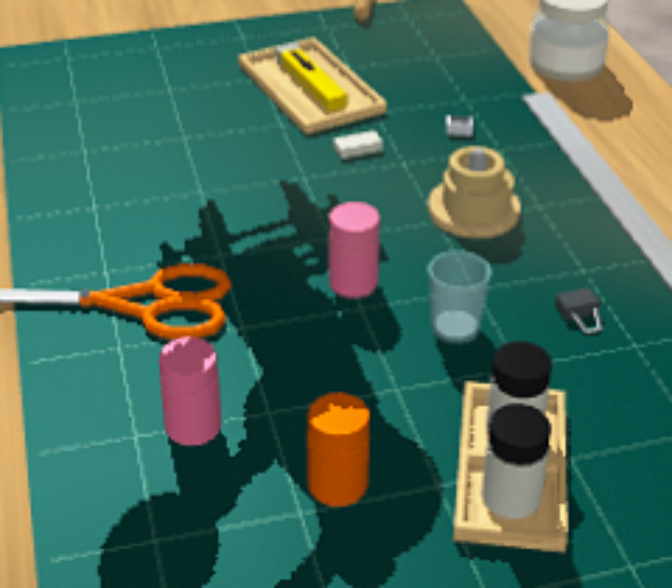

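Both views show the job done. The pots stand in separate bays, the slim roll sits on the wide one on the spindle, and the knife lies lengthwise in its tray. The glass and decoys haven't moved.

```bash
python3 -c "
from station import manip
print(manip.finish_job())"
```

```text
the job is handed in; nothing more can be done
None
```

The job is done and handed in at about 30 s on the robot clock. Both ink pots stand in the two-bay tray, one per bay. The wide roll is on the spindle with the slim one on top, and the knife lies flat and lengthwise in the long tray. Everything is released, and the arm is clear at about 170 mm height.

- **Last checks:** In the final scene and side pictures and depth readings, the pot tops are at about 74 mm (75 expected) and the slim roll's top is at about 55 mm (56 expected). The knife sits within about 3 mm of the tray's centre and within about 1° of its long axis. The glass reads within about 2 mm of where it started.
- **Forces:** The highest tool force I saw was about 6 N, while gripping.
- **What went wrong:** My first move was refused because its rows lacked some keys. The second fell short because it exceeded the 41.7 mm row limit. I corrected both before touching anything, and no check disagreed at the end.

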